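Show a visitor the soap and the mug

ROBOT

A 6-joint arm with a two-finger parallel gripper is mounted at the origin on the work surface. World frame = base frame: x ahead of the robot, y to its left, z up, the work surface at z = 0. Lengths are in m, angles in rad, forces in N, time in s.
With the tool pointing down it reaches from about 0.225 to 0.875 m from the base axis. Payload 3.4 kg.
Tool frame: the origin (TCP) lies between the finger pads; the fingertips stand 8 mm ahead of it and the grasp point (between the pads) lies 11 mm behind it; z points along the fingers, y is the line along which they close (so a half turn about z gives the same grasp; the last joint's range is limited). The gripper opens to 85 mm and grips with 20 to 120 N. Pads are 22 mm wide; open, the fingers measure 114 mm over their backs; the gripper's body (76 mm by 85 mm) begins 54 mm behind the grasp point. The pads swing forward as they close: fully open they stand 13 mm farther back than shut.
Start: joints at [-0.121, 0.276, 1.505, -0, 1.361, -0.121], TCP at [0.575, -0, 0.239] pointing down, gripper open.
Joint ranges: [-2.89, 2.89], [-0.75, 2.08], [0.22, 2.7], [-1.18, 4.32], [0.11, 2.71], [-2.7, 2.7]. Speed limits (rad/s): [2.57, 2.57, 3.14, 3.14, 3.14, 3.14].

INTERFACE

Orientations are given as a unit quaternion [w, x, y, z].
In Python, from rig import manip, optics, finder gives the robot as it stands.
- The arm moves only by the tool servo_tool, never from a script. Its argument "increments" is a list of rows, each a list of 7 numbers: the shift along the tool's x, y, z in cm, then the turn, a rotation vector about the tool's x, y, z in degrees, then the closure, from -1 (fully open) to 1 (shut). In form: [[x, y, z, rx, ry, rz, gripper], ...]. A call has exactly 5 rows; each row shifts and turns the commanded pose from where the row before left it, along the tool's axes as they then stand; what a row does not reach is not made up. A row lasts 1/10 s, in which the tool goes at most 50 mm and 8.59 degrees, less where a joint would pass 70% of its speed; a pose out of reach is approached as far as the arm can. A call is refused whole if a number of a shift passes 5 or a number of a turn 8.59, either way. A call with a gripper value outside its range is refused whole. The fingers move at their own pace and stop on an object; "squeeze" is the grip in N (left out, the last holds). Time passes only in rows, so rows that do not move let the fingers close, or fill a call up. It gives the time, the measured TCP pose, the force, the opening and the grip force at its end, in the units of the state.
- manip.get_state(): the state, without advancing time (a new reading comes with each control period).
- optics.get_image(name): name is "scene" or "side" or "wrist"; returns the picture (420x560x3 uint8, red, green, blue); there is no depth.
- optics.get_calibration(name): a dict with "fov_y" (degrees; the focal length in pixels is half the picture's height over the tangent of half this angle, whatever the lens; pixels are square), "cx", "cy" (the principal point, pixels), "world_to_cam" (4x4, takes a point from world to camera coordinates). Camera axes: x right, y down, z forward; pixel columns grow to the right and rows downward; lengths in m; the calibration is good to about 2 mm. A picture is of the moment at which its call begins: read the wrist's pose just before it. get_calibration takes no time and is no camera call; for the wrist camera it gives the pose at the moment of the call.
- manip.sign_off(): hands the job in; it is judged then, once.
Trained networks look in the newest picture that a camera, given by its name, has taken for a name from the list of things; names that differ only in an ending like _2 or _b are one class to them, and where a whole thing is asked for, a point or a joint stands for the part that bears it (a point fixed in the world has none). Each returns a list of dicts, best first, with "p" (0 to 1); they miss things now and then, are a little off and sometimes report something else, mostly with a low value. They report only what shows in the picture. A call takes as long as a camera call. They do not tell look-alikes from the thing itself.
- finder.silhouettes(label, camera): "region" (420x560 bool, what is visible of it) and "box" ([centre column, centre row, width, height] in pixels, round what is visible of it).
- finder.tip_of(label, camera): "at" ([column, row] in pixels: a listed point, or the origin of a listed thing).
The state is a dict: "clock": time; "qpos": joint angles; "qd": joint speeds; "effort": joint torques, N m; "position": TCP position; "ee_rot": TCP orientation; "contact_force": force on the tool from outside, world axes, zero at the start; "moment": the same for the moment, N m; "width": finger opening in m; "gripper_force": force on a finger pad.
Only numpy, scipy, OpenCV 4.12 (cv2) and the standard library are available. Lean on these libraries where they do the work, as an engineer would, in place of code of your own. Each camera call takes 0.05 s, during which the arm holds its last target. There are 200 camera calls.

TASK

Show a visitor what to wash with. With the fingertips, push the flap of the teal soap box all the way open, back to its stop; then point at the soap bar in the box, and after that at the aluminium mug: each time bring the fingertips straight above the middle of it (for the mug, the middle of its mouth), about 3 cm above without contact, and hold still for a good two seconds. Apart from the soap box and its flap touch nothing, and leave everything where it stands.

Things in the scene. Friction and masses are not known exactly. Their poses are not given: they have to be found in the camera images.
- soap_box: teal plastic soap box, open on top, 84 mm (x) by 120 mm (y) by 40 mm high, walls 3 mm, inner floor 8 mm above the ledge; fixed to the ledge. Origin: centre of its underside. Its own +x points to the side that carries the hinge, -x to the side where the flap opens
- soap_flap (a joint): angle of the teal flap on the soap box in rad: 0 shut (lying flat on the rim), 1.57 upright, 1.9 fully open, leaning back against its stop. It starts ajar between 0.95 and 1.3. The hinge is lightly stiff (about 1 N at the free edge is ample) and stays at whatever angle it is left. The flap is 84 mm long from hinge to free edge, 120 mm wide, 4 mm thick
- flap_hinge (a point): middle of the flap's hinge line, 42 mm from the box's centre towards its +x side and 40 mm above the ledge; the hinge line runs along the box's y
- flap_edge (a point): middle of the flap's free edge, moving with the flap; at angle a it lies 84 cos(a) mm from the hinge towards the box's -x side and 84 sin(a) mm above the hinge
- soap: pink soap bar lying loose and flat in the soap box, 50 x 76 x 26 mm high (long side along the box's y, a little turned). Origin: centre of its underside
- soap_top (a point): centre of the soap bar's top face, 34 mm above the ledge, 6 mm below the box's rim
- mug: aluminium mug, open on top, 84 mm across, 90 mm high, one handle on its +y side reaching to about 75 mm from its axis; loose. Origin: centre of its underside
- mug_rim (a point): centre of the mug's mouth, 90 mm above the ledge
- bowl: small white ceramic bowl, 104 mm across, 45 mm high, loose. Origin: centre of its underside
- comb: wooden comb lying flat, 170 mm (its x) by 40 mm by 6 mm, loose. Origin: under its middle
- caddy: blue plastic caddy with three stacked tiers and toiletries, 220 mm (x) by 150 mm (y), 350 mm high with its bottles, fixed, at the left of the ledge. Origin: centre of its underside
There are look-alikes about, which are no part of the job. What is shaped like the soap but orange or yellow is not meant. Several things have the shape of the comb; the one meant has the colours described above.

How it is judged:
By the outcome, as a careful person would: the job done as asked, in the order asked, and still so for the second after the job is handed in, with the robot touching nothing.
It also fails if it takes over 54 s, if anything falls off the work surface, if the arm or the gripper's body presses on something with over 40 N, if the wrist force passes 120 N, or if a joint passes its speed limit or range.

## Working session

There is one attempt and no reset: what is moved stays moved. The work goes in short steps, Python scripts to look and compute and a tool call to move; the robot and the scene stay as the last step left them, time stands still between calls to the robot, and variables do not carry over. Pictures are saved under pics/ and viewed, at most 10 in all, crops included, and the job is handed in when it is done.

Besides the shell and the picture viewer there is one more tool, called after ">>>" as name([rows], argument=value, ...), one row to a line, values as JSON. servo_tool: Moves the arm, as the interface text tells. Its arguments: {"type":"object","properties":{"increments":{"type":"array","items":{"type":"array","items":{"type":"number"}}},"squeeze":{"type":"number"}},"required":["increments"]}

```bash
mkdir -p pics
cat > h.py <<'E'
import numpy as np, cv2
from rig import manip, optics, finder
def K(c):
    f=210/np.tan(np.radians(c['fov_y'])/2); return f,c['cx'],c['cy'],np.array(c['world_to_cam'])
def ray(c,px):
    f,cx,cy,T=K(c); d=np.array([(px[0]-cx)/f,(px[1]-cy)/f,1]); R=T[:3,:3]; return -R.T@T[:3,3], R.T@d
def at_z(c,px,z):
    o,d=ray(c,px); return o+d*(z-o[2])/d[2]
def proj(c,p):
    f,cx,cy,T=K(c); q=T[:3,:3]@np.asarray(p)+T[:3,3]; return np.array([f*q[0]/q[2]+cx,f*q[1]/q[2]+cy])
E
python3 - <<'E'
from h import *
ims=[]
for n in ['scene','side']:
    im=optics.get_image(n); cv2.imwrite(f'pics/{n}0.png',im[:,:,::-1]); c=optics.get_calibration(n)
    print(n,c['fov_y'],np.round(ray(c,(280,210)),3).tolist())
    for l,z in [('soap_top',.034),('mug_rim',.09),('flap_hinge',.04),('soap_box',0),('flap_edge',.11),('mug',0)]:
        for r in finder.tip_of(l,n)[:3]: print(l,round(r['p'],2),np.round(r['at']),np.round(at_z(c,r['at'],z),3))
print(manip.get_state())
E
```

```text
scene 44.13061351203957 [[1.228, 0.566, 1.237], [-0.489, -0.328, -0.809]]
soap_top 0.96 [286. 168.] [0.36  0.007 0.034]
soap_top 0.92 [299. 212.] [0.48  0.128 0.034]
mug_rim 0.96 [229. 237.] [0.682 0.036 0.09 ]
soap_box 0.73 [257. 199.] [ 0.483 -0.015  0.   ]
flap_edge 0.74 [258. 172.] [ 0.47  -0.017  0.11 ]
flap_edge 0.62 [228. 237.] [0.692 0.044 0.11 ]
mug 0.9 [231. 254.] [0.682 0.033 0.   ]
side 47.4194875755523 [[0.1, -0.843, 0.684], [0.349, 0.789, -0.506]]
soap_top 0.92 [256. 227.] [0.459 0.113 0.034]
soap_top 0.8 [233. 264.] [ 0.357 -0.014  0.034]
soap_top 0.55 [283. 255.] [ 0.474 -0.023  0.034]
mug_rim 0.57 [351. 204.] [0.69  0.049 0.09 ]
flap_hinge 0.91 [300. 246.] [ 0.523 -0.009  0.04 ]
soap_box 0.74 [284. 265.] [ 0.48  -0.016  0.   ]
flap_edge 0.69 [284. 222.] [0.483 0.001 0.11 ]
mug 0.59 [350. 236.] [0.692 0.038 0.   ]
{'clock': 0.7, 'qpos': array([-1.20959087e-01,  2.75834910e-01,  1.50490097e+00, -8.21444586e-06,
        1.36069191e+00, -1.20985796e-01]), 'qd': array([ 7.03767820e-04,  2.17816151e-03,  1.59137936e-04,  8.44360819e-04,
       -6.31962039e-04,  9.92613762e-05]), 'effort': array([-1.54414640e-03, -4.16501176e+01, -2.46055681e+01, -2.94650363e-04,
       -6.07624338e-05, -2.12049753e-05]), 'position': array([5.75027478e-01, 1.19105880e-05, 2.39364780e-01]), 'ee_rot': array([6.73729062e-05, 7.07096730e-01, 7.07116827e-01, 4.76654681e-05]), 'contact_force': array([0.43399634, 0.05138165, 0.40809929]), 'moment': array([-0.02160973, -0.01244294,  0.03836747]), 'gripper_force': 0.0, 'width': 0.08550562872657846}
```

View pics/scene0.png

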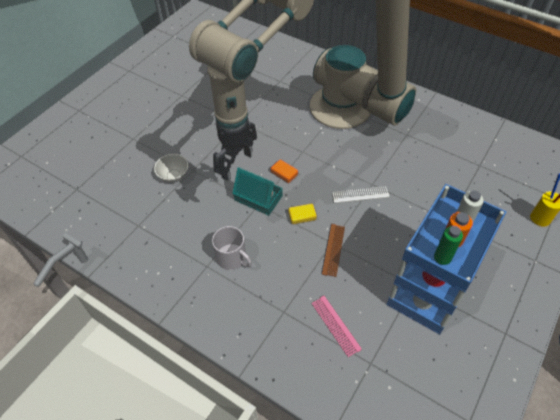

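View pics/side0.png

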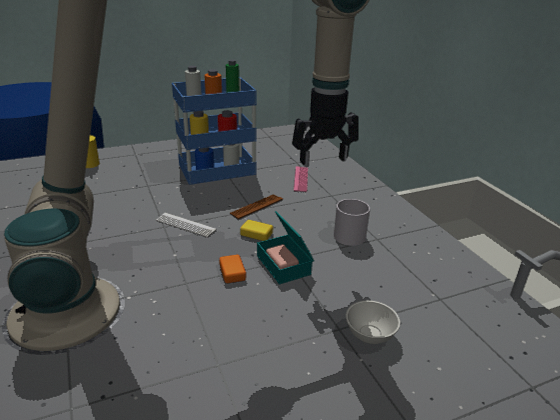

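Both pictures agree on the layout. In the scene view, the soap box with its flap is at (257,190) and the mug at (229,245). The pink soap shows in the side view at (283,256). The orange bars (286,168 scene / 233,268 side) and yellow bars (302,213 / 256,230) are decoys, because the soap meant is pink and inside the box. The hinge is on the world +x side. Next I'll fit the box and check an enlarged crop.

Run:
```python
from h import *
from scipy.optimize import least_squares
s=cv2.imread('pics/side0.png')[195:295,230:390]; a=cv2.resize(s,(800,500),interpolation=cv2.INTER_CUBIC)
cv2.imwrite('pics/sidecrop.png',a)
cw=optics.get_calibration('wrist'); w=optics.get_image('wrist'); np.save('w0.npy',cw)
cv2.imwrite('pics/wrist0.png',w[:,:,::-1]); print(np.round(ray(cw,(280,210)),3).tolist())
for l,z in [('soap_top',.034),('mug_rim',.09),('flap_hinge',.04),('soap_box',0),('flap_edge',.115),('mug',0)]:
    for r in finder.tip_of(l,'wrist')[:3]: print(l,round(r['p'],2),np.round(r['at']),np.round(at_z(cw,r['at'],z),3))
```

```text
[[0.576, 0.072, 0.374], [0.004, -0.293, -0.956]]
soap_top 0.85 [166.  48.] [0.467 0.13  0.034]
soap_top 0.61 [ 82. 181.] [0.366 0.    0.034]
mug_rim 0.87 [408. 154.] [0.689 0.036 0.09 ]
soap_box 0.66 [199. 188.] [ 0.482 -0.015  0.   ]
soap_box 0.66 [171. 214.] [ 0.445 -0.047  0.   ]
flap_edge 0.8 [169. 215.] [ 0.484 -0.012  0.115]
mug 0.92 [379. 142.] [0.69  0.039 0.   ]
```

View pics/sidecrop.png

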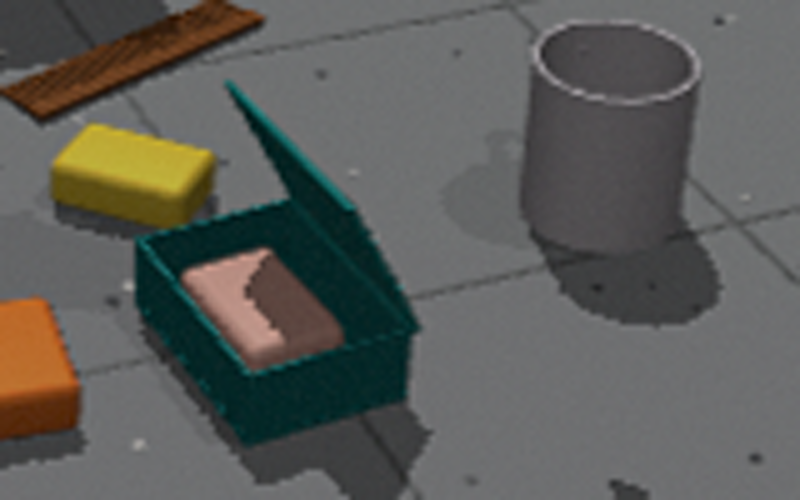

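View pics/wrist0.png

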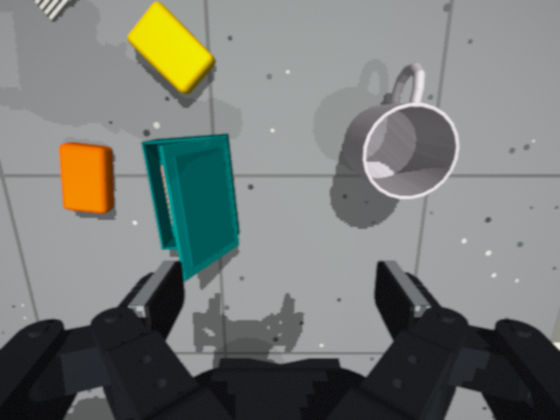

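The crop shows the pink bar in the teal box, with its top centred near side pixel (283,255). The flap leans over the box from its +x hinge. The wrist view shows the mug mouth at (410,150) and the flap's outside face at (205,205). I'll fit the box pose and flap angle from the corners.

Run:
```python
from h import *
from scipy.optimize import least_squares
cs=optics.get_calibration('side'); cw=np.load('w0.npy',allow_pickle=True).item()
px=np.array([(137,238),(250,372),(415,327),(290,203),(228,83),(352,210)])/5+[230,195]
def pts(p):
    x,y,t,a=p; L=[(-.042,.06,.04),(-.042,-.06,.04),(.042,-.06,.04),(.042,.06,.04)]+[(.042-.084*np.cos(a),s*.06,.04+.084*np.sin(a)) for s in(1,-1)]
    c,s=np.cos(t),np.sin(t); return [(x+c*u-s*v,y+s*u+c*v,z) for u,v,z in L]
def res(p):
    P=pts(p); r=[proj(cs,q)-g for q,g in zip(P,px)]
    r+=[proj(cw,P[0])-(145,143),proj(cw,P[5])-(183,281)]
    return np.ravel(r)
r=least_squares(res,[.48,-.015,0,1.1],loss='soft_l1'); print(r.x,np.round(r.fun.reshape(-1,2),1).tolist()); 
print(np.round(pts(r.x),3).tolist())
# mug circle from wrist rim ellipse & soap centroid
m=np.array([(363,150),(458,143),(405,198),(420,103)])
print([np.round(at_z(cw,q,.09),3).tolist() for q in m])
print('soap',[np.round(at_z(cs,np.array(q)/5+[230,195],.034),3).tolist() for q in [(183,268),(272,250),(343,325),(250,360)]])
print('mugside',[np.round(at_z(cs,np.array(q)/5+[230,195],.09),3).tolist() for q in [(532,60),(698,68),(615,20),(615,102)]])
```

```text
[ 0.48319002 -0.01568855  0.06858653  1.0792311 ] [[0.7, -0.9], [0.9, 0.3], [0.9, -0.2], [1.2, -1.9], [-0.1, -0.5], [-0.1, 0.0], [-2.6, -0.6], [-0.2, 0.8]]
[[0.437, 0.041, 0.04], [0.445, -0.078, 0.04], [0.529, -0.073, 0.04], [0.521, 0.047, 0.04], [0.481, 0.044, 0.114], [0.49, -0.075, 0.114]]
[[0.649, 0.04, 0.09], [0.731, 0.046, 0.09], [0.691, -0.004, 0.09], [0.694, 0.079, 0.09]]
soap [[0.449, 0.015, 0.034], [0.494, 0.014, 0.034], [0.501, -0.052, 0.034], [0.451, -0.062, 0.034]]
mugside [[0.648, 0.048, 0.09], [0.723, 0.013, 0.09], [0.709, 0.07, 0.09], [0.667, -0.002, 0.09]]
```

Box (0.483,-0.016), yaw 0.07, flap angle about 1.08. Soap top (0.474,-0.021,0.034). Mug (0.690,0.038,0.09). These match the given sizes and angle range. I'll start moving: fingers shut, back to the -x side, then down.

>>> servo_tool([
  [-0.4, -2.8, 0, 0, 0, 0, 1],
  [-0.4, -2.8, 0, 0, 0, 0, 1],
  [-0.4, -2.8, 0, 0, 0, 0, 1],
  [-0.4, -2.8, 0, 0, 0, 0, 1],
  [0, -2.8, 0, 0, 0, 0, 1],
], squeeze=20)

```text
clock: 1.55
position: [0.4339, -0.0163, 0.2393]
ee_rot: [0.0, 0.707, 0.707, -0.0]
contact_force: [-0.1, 0.6, 0.8]
width: 0.0125
gripper_force: 0.0
```

>>> servo_tool([
  [0, 0, 2, 0, 0, 0, 1],
  [0, 0, 2, 0, 0, 0, 1],
  [0, 0, 2, 0, 0, 0, 1],
  [0, 0, 2, 0, 0, 0, 1],
  [0, 0, 0, 0, 0, 0, 1],
])

```text
clock: 2.05
position: [0.433, -0.0156, 0.1573]
ee_rot: [-0.002, 0.707, 0.707, -0.001]
contact_force: [0.5, -0.4, 0.3]
width: -0.0001
gripper_force: 0.0
```

Run:
```python
from h import *
a=optics.get_image('side')[60:310,180:430]; b=optics.get_image('wrist')
a=cv2.resize(a,(420,420)); print(manip.get_state()['position'])
cv2.imwrite('pics/chk1.png',cv2.resize(np.hstack([a,b])[:,:,::-1],(800,343)))
```

```text
[ 0.43517174 -0.01604575  0.15959893]
```

View pics/chk1.png

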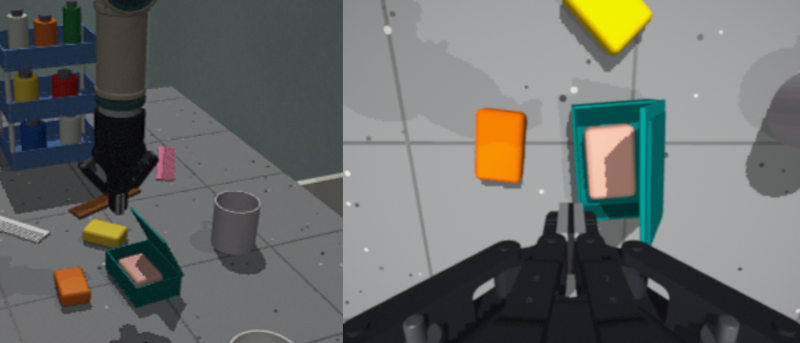

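The fingers are shut and clear of everything, on the -x side of the flap (wrist view: fingers at (570,210), flap edge at (648,170)). The knuckles stand well above the tips, so I'll keep the tips at about 0.10 m and push in +x.

>>> servo_tool([
  [0, 0, 1.7, 0, 0, 0, 1],
  [0, 0, 1.7, 0, 0, 0, 1],
  [0, 0, 1.7, 0, 0, 0, 1],
  [0, 0.5, 0, 0, 0, 0, 1],
  [0, 0.5, 0, 0, 0, 0, 1],
])

```text
clock: 2.65
position: [0.4464, -0.0162, 0.1094]
ee_rot: [0.001, 0.707, 0.707, 0.001]
contact_force: [0.9, 0.1, -0.8]
width: 0.0003
gripper_force: 0.0
```

>>> servo_tool([
  [0, 0.6, 0, 0, 0, 0, 1],
  [0, 0.6, 0, 0, 0, 0, 1],
  [0, 0.6, 0, 0, 0, 0, 1],
  [0, 0.6, 0, 0, 0, 0, 1],
  [0, 0.6, 0, 0, 0, 0, 1],
])

```text
clock: 3.15
position: [0.4755, -0.016, 0.1084]
ee_rot: [-0.0, 0.707, 0.707, -0.0]
contact_force: [-0.6, -0.4, 0.4]
width: 0.0005
gripper_force: 0.3
```

>>> servo_tool([
  [0, 0.6, 0, 0, 0, 0, 1],
  [0, 0.6, 0, 0, 0, 0, 1],
  [0, 0.6, 0, 0, 0, 0, 1],
  [0, 0.6, 0, 0, 0, 0, 1],
  [0, 0.6, 0, 0, 0, 0, 1],
])

```text
clock: 3.65
position: [0.5056, -0.016, 0.1083]
ee_rot: [0.0, 0.707, 0.707, 0.0]
contact_force: [-0.1, 0.4, 0.0]
width: 0.0003
gripper_force: 0.1
```

>>> servo_tool([
  [0, 0.4, 0, 0, 0, 0, 1],
  [0, 0.3, 0, 0, 0, 0, 1],
  [0, 0.3, 0, 0, 0, 0, 1],
  [0, 0, 0, 0, 0, 0, 1],
  [0, 0, 0, 0, 0, 0, 1],
])

```text
clock: 4.15
position: [0.515, -0.0161, 0.1083]
ee_rot: [0.0, 0.707, 0.707, 0.0]
contact_force: [-0.1, -0.2, -0.6]
width: 0.0001
gripper_force: 0.0
```

>>> servo_tool([
  [0, 0.3, 0, 0, 0, 0, 1],
  [0, 0.3, 0, 0, 0, 0, 1],
  [0, 0.2, 0, 0, 0, 0, 1],
  [0, 0.2, 0, 0, 0, 0, 1],
  [0, 0, 0, 0, 0, 0, 1],
])

```text
clock: 4.65
position: [0.5255, -0.0161, 0.1083]
ee_rot: [0.0, 0.707, 0.707, 0.0]
contact_force: [-0.8, 0.8, -0.7]
width: -0.0
gripper_force: 0.0
```

Run:
```python
from h import *
a=optics.get_image('side')[140:300,220:400]; b=optics.get_image('wrist')
a=cv2.resize(a,(472,420)); s=manip.get_state();print(s['position'],s['contact_force'])
cv2.imwrite('pics/chk2.png',cv2.resize(np.hstack([a,b[:,140:]])[:,:,::-1],(800,376)))
```

```text
[ 0.52516511 -0.01603239  0.10831232] [ 0.07371056 -0.35764227 -0.10405846]
```

View pics/chk2.png

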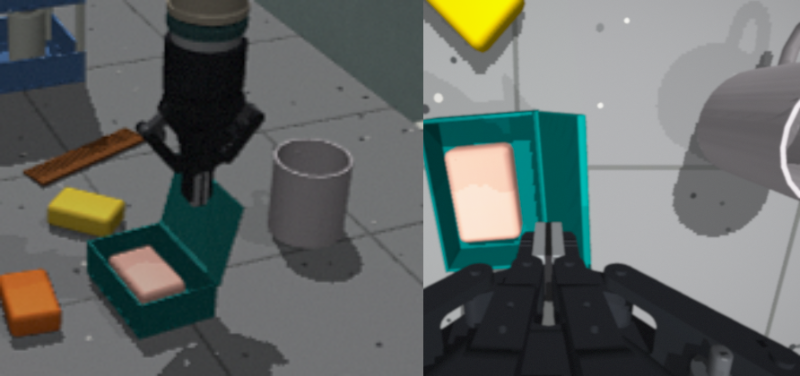

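The flap now stands a little past upright and the fingertips are on its inner face, at (200,190). I'll keep pushing until the stop shows in the force.

>>> servo_tool([
  [0, 0.2, 0, 0, 0, 0, 1],
  [0, 0.2, 0, 0, 0, 0, 1],
  [0, 0.1, 0, 0, 0, 0, 1],
  [0, 0.1, 0, 0, 0, 0, 1],
  [0, 0, 0, 0, 0, 0, 1],
])

```text
clock: 5.25
position: [0.5313, -0.016, 0.1083]
ee_rot: [0.0, 0.707, 0.707, 0.0]
contact_force: [-0.0, -0.5, -0.0]
width: 0.0002
gripper_force: 0.0
```

>>> servo_tool([
  [0, 0.1, 0, 0, 0, 0, 1],
  [0, 0.1, 0, 0, 0, 0, 1],
  [0, 0.1, 0, 0, 0, 0, 1],
  [0, 0, 0, 0, 0, 0, 1],
  [0, 0, 0, 0, 0, 0, 1],
])

```text
clock: 5.75
position: [0.5332, -0.016, 0.1082]
ee_rot: [-0.001, 0.707, 0.707, -0.001]
contact_force: [-2.9, 0.7, 0.9]
width: 0.0
gripper_force: 1.6
```

>>> servo_tool([
  [0, 0.1, 0, 0, 0, 0, 1],
  [0, 0.1, 0, 0, 0, 0, 1],
  [0, 0, 0, 0, 0, 0, 1],
  [0, 0, 0, 0, 0, 0, 1],
  [0, 0, 0, 0, 0, 0, 1],
])

```text
clock: 6.25
position: [0.5336, -0.016, 0.1081]
ee_rot: [-0.002, 0.707, 0.707, -0.002]
contact_force: [-6.5, -0.2, 3.4]
width: 0.0004
gripper_force: 3.9
```

The force climbs to 6.5 N while the position stays at 0.5335, so the flap is at its stop. I'll back off, lift, and turn a quarter so the knuckles stay clear of the flap.

>>> servo_tool([
  [0, -1, 0, 0, 0, 0, 1],
  [0, -1.5, 0, 0, 0, 0, 1],
  [0, -2, 0, 0, 0, 0, 1],
  [0, -1.5, -2, 0, 0, 0, 1],
  [-0.5, 0, -3, 0, 0, 0, 1],
])

```text
clock: 6.75
position: [0.4728, -0.0201, 0.1573]
ee_rot: [-0.002, 0.707, 0.707, -0.001]
contact_force: [1.2, 0.6, 0.2]
width: 0.0002
gripper_force: 0.0
```

>>> servo_tool([
  [0, 0, -1, 0, 0, -7.5, 1],
  [0, 0, 0, 0, 0, -7.5, 1],
  [0, 0, 0, 0, 0, -7.5, 1],
  [0, 0, 0, 0, 0, -7.5, 1],
  [0, 0, 0, 0, 0, -7.5, 1],
])

```text
clock: 7.25
position: [0.477, -0.0211, 0.1687]
ee_rot: [0.002, 0.44, 0.898, 0.001]
contact_force: [-0.2, -0.9, -0.9]
width: 0.0001
gripper_force: 0.0
```

>>> servo_tool([
  [0, 0, 0, 0, 0, -7.5, 1],
  [0, 0, 0, 0, 0, -7.5, 1],
  [0, 0, 0, 0, 0, -7.5, 1],
  [0, 0, 0, 0, 0, -7.5, 1],
  [0, 0, 0, 0, 0, -7.5, 1],
])

```text
clock: 7.75
position: [0.477, -0.0211, 0.1686]
ee_rot: [0.002, 0.128, 0.992, 0.0]
contact_force: [0.1, 0.1, 0.1]
width: -0.0001
gripper_force: 0.0
```

>>> servo_tool([
  [0, 0, 0, 0, 0, -7.5, 1],
  [0, 0, 0, 0, 0, -7.5, 1],
  [0, 0, 0, 0, 0, 0, 1],
  [0, 0, 0, 0, 0, 0, 1],
  [0, 0, 0, 0, 0, 0, 1],
])

```text
clock: 8.25
position: [0.4763, -0.021, 0.1684]
ee_rot: [0.0, 0.001, 1.0, -0.0]
contact_force: [0.1, 0.7, -0.5]
width: -0.0001
gripper_force: 0.0
```

Run:
```python
from h import *
cs=optics.get_calibration('side'); im=optics.get_image('side'); r=finder.tip_of('soap_top','side')
cw=optics.get_calibration('wrist'); b=optics.get_image('wrist'); q=finder.tip_of('soap_top','wrist')
for c,R in((cs,r),(cw,q)):
    for x in R: print(round(x['p'],2),np.round(x['at']),np.round(at_z(c,x['at'],.034),3))
hsv=cv2.cvtColor(b,cv2.COLOR_RGB2HSV)
for n,c,i in(('s',cs,im),('w',cw,b)):
    I=i.astype(int); m=((I[...,0]-I[...,1]>25)&(I[...,0]-I[...,1]<85)&(I[...,2]>60)&(abs(I[...,1]-I[...,2])<45)).astype(np.uint8)
    k,l,st,ce=cv2.connectedComponentsWithStats(m)
    for j in range(1,k):
        if st[j,4]>80: print(n,st[j],np.round(at_z(c,ce[j],.034),3))
# flap fit: predicted flap corners at a=1.9
x,y,t=.4832,-.0157,.0686
for a in (1.8,1.9):
  print(a,[np.round(proj(cs,(x+np.cos(t)*u-np.sin(t)*v,y+np.sin(t)*u+np.cos(t)*v,.04+.084*np.sin(a)))-[220,120],1).tolist() for u in [.042-.084*np.cos(a)] for v in(.06,-.06)])
s=manip.get_state();print(s['position'],s['ee_rot'],s['contact_force'])
a=cv2.resize(im[120:300,220:400],(420,420))
cv2.imwrite('pics/chk3.png',cv2.resize(np.hstack([a,b])[:,:,::-1],(800,343)))
```

```text
0.74 [281. 257.] [ 0.467 -0.027  0.034]
0.56 [235. 265.] [ 0.359 -0.02   0.034]
0.56 [258. 227.] [0.465 0.112 0.034]
0.94 [450. 186.] [0.466 0.125 0.034]
0.78 [283. 196.] [ 0.475 -0.018  0.034]
0.75 [285. 189.] [ 0.469 -0.016  0.034]
0.59 [306.  52.] [ 0.362 -0.001  0.034]
s [298 167  10  25 163] [0.693 0.329 0.034]
s [267 245  31  23 410] [ 0.471 -0.024  0.034]
w [259  11  98  78 201] [0.35  0.012 0.034]
w [ 240  163   90   62 1342] [ 0.468 -0.018  0.034]
1.8 [[77.6, 83.2], [103.9, 108.0]]
1.9 [[80.6, 83.4], [106.9, 108.0]]
[ 0.47611511 -0.02101947  0.168335  ] [ 1.77638490e-04  3.37303996e-04  9.99999927e-01 -1.39194476e-05] [ 0.18031735 -0.20865528  0.11244911]
```

View pics/chk3.png

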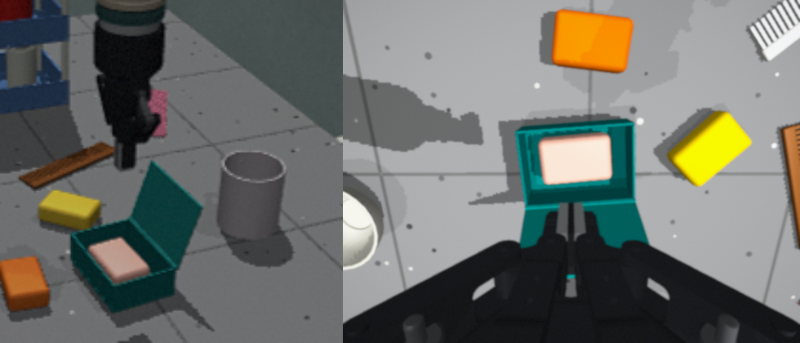

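The flap leans back past upright (side corners (150,163) and (200,208)). The pink soap is visible in the wrist view at (576,160), just ahead of the tips. Its top centre is about (0.471,-0.020). I'll go down so the tips are at 0.064 m and hold.

>>> servo_tool([
  [0.5, 0.1, 2, 0, 0, 0, 1],
  [0, 0, 2.5, 0, 0, 0, 1],
  [0, 0, 2.5, 0, 0, 0, 1],
  [0, 0, 1.6, 0, 0, 0, 1],
  [0, 0, 1.0, 0, 0, 0, 1],
])

```text
clock: 8.95
position: [0.4704, -0.0199, 0.071]
ee_rot: [-0.001, 0.0, 1.0, 0.0]
contact_force: [0.7, 0.1, 0.3]
width: 0.0006
gripper_force: 0.0
```

Run:
```python
from h import *
im=optics.get_image('side'); b=optics.get_image('wrist'); cs=optics.get_calibration('side')
s=manip.get_state();p=s['position'];print(p,s['contact_force'],proj(cs,p-[0,0,.008])-[230,180], proj(cs,[p[0],p[1],.034])-[230,180])
a=cv2.resize(im[180:300,230:350],(420,420))
cv2.imwrite('pics/chk4.png',cv2.resize(np.hstack([a,b])[:,:,::-1],(800,343)))
```

```text
[ 0.47027213 -0.01986598  0.07125966] [-0.3365435  -0.40835925  0.76039239] [51.19215393 64.52621085] [50.81198956 74.94173242]
```

View pics/chk4.png

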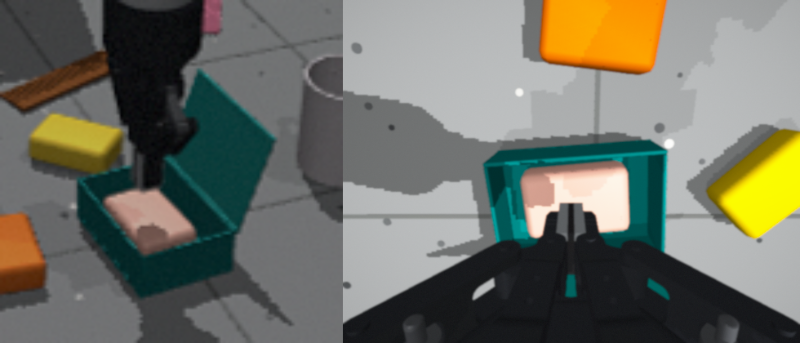

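The tips are over the middle of the soap: the point below them projects to (145,214) and the soap top is centred near (148,215). There is a clear gap, so I'll hold for 3 s.

>>> servo_tool([
  [0, 0, 0, 0, 0, 0, 1],
  [0, 0, 0, 0, 0, 0, 1],
  [0, 0, 0, 0, 0, 0, 1],
  [0, 0, 0, 0, 0, 0, 1],
  [0, 0, 0, 0, 0, 0, 1],
])

```text
clock: 9.55
position: [0.4713, -0.02, 0.0727]
ee_rot: [0.0, -0.0, 1.0, -0.0]
contact_force: [0.5, 0.6, -0.1]
width: -0.0001
gripper_force: 0.0
```

>>> servo_tool([
  [0, 0, 0, 0, 0, 0, 1],
  [0, 0, 0, 0, 0, 0, 1],
  [0, 0, 0, 0, 0, 0, 1],
  [0, 0, 0, 0, 0, 0, 1],
  [0, 0, 0, 0, 0, 0, 1],
])

```text
clock: 10.05
position: [0.471, -0.02, 0.0723]
ee_rot: [-0.0, 0.0, 1.0, 0.0]
contact_force: [0.0, -0.1, -0.1]
width: 0.0002
gripper_force: 0.0
```

>>> servo_tool([
  [0, 0, 0, 0, 0, 0, 1],
  [0, 0, 0, 0, 0, 0, 1],
  [0, 0, 0, 0, 0, 0, 1],
  [0, 0, 0, 0, 0, 0, 1],
  [0, 0, 0, 0, 0, 0, 1],
])

```text
clock: 10.55
position: [0.471, -0.02, 0.0723]
ee_rot: [0.0, 0.0, 1.0, -0.0]
contact_force: [0.1, 0.0, 0.3]
width: -0.0005
gripper_force: 0.0
```

>>> servo_tool([
  [0, 0, 0, 0, 0, 0, 1],
  [0, 0, 0, 0, 0, 0, 1],
  [0, 0, 0, 0, 0, 0, 1],
  [0, 0, 0, 0, 0, 0, 1],
  [0, 0, 0, 0, 0, 0, 1],
])

```text
clock: 11.05
position: [0.4711, -0.02, 0.0723]
ee_rot: [0.0, 0.0, 1.0, -0.0]
contact_force: [0.7, 0.5, 0.5]
width: -0.0001
gripper_force: 0.0
```

>>> servo_tool([
  [0, 0, 0, 0, 0, 0, 1],
  [0, 0, 0, 0, 0, 0, 1],
  [0, 0, 0, 0, 0, 0, 1],
  [0, 0, 0, 0, 0, 0, 1],
  [0, 0, 0, 0, 0, 0, 1],
])

```text
clock: 11.55
position: [0.471, -0.02, 0.0723]
ee_rot: [0.0, 0.0, 1.0, 0.0]
contact_force: [0.2, -0.1, -0.1]
width: 0.0001
gripper_force: 0.0
```

>>> servo_tool([
  [0, 0, 0, 0, 0, 0, 1],
  [0, 0, 0, 0, 0, 0, 1],
  [0, 0, 0, 0, 0, 0, 1],
  [0, 0, 0, 0, 0, 0, 1],
  [0, 0, 0, 0, 0, 0, 1],
])

```text
clock: 12.05
position: [0.471, -0.02, 0.0723]
ee_rot: [0.0, -0.0, 1.0, -0.0]
contact_force: [-1.0, 0.1, 0.2]
width: -0.0
gripper_force: 0.0
```

>>> servo_tool([
  [0, 0, -2, 0, 0, 0, 1],
  [0, 0, -3, 0, 0, 0, 1],
  [0, 0, -3, 0, 0, 0, 1],
  [0, 0, -3, 0, 0, 0, 1],
  [0, 0, -2, 0, 0, 0, 1],
])

```text
clock: 12.55
position: [0.4717, -0.0201, 0.2045]
ee_rot: [0.001, -0.0, 1.0, -0.0]
contact_force: [0.3, 0.5, -0.0]
width: 0.0001
gripper_force: 0.0
```

>>> servo_tool([
  [-3, 0.8, 0, 0, 0, 0, 1],
  [-3, 0.8, 0, 0, 0, 0, 1],
  [-3, 0.8, 0, 0, 0, 0, 1],
  [-3, 0.8, 0, 0, 0, 0, 1],
  [-3, 0.8, 0, 0, 0, 0, 1],
])

```text
clock: 13.05
position: [0.622, 0.0204, 0.2022]
ee_rot: [-0.0, -0.0, 1.0, -0.0]
contact_force: [0.6, -1.0, -1.1]
width: 0.0001
gripper_force: 0.0
```

>>> servo_tool([
  [-3, 0.8, 0, 0, 0, 0, 1],
  [-3, 0.8, 0, 0, 0, 0, 1],
  [-1, 0.2, 0, 0, 0, 0, 1],
  [0, 0, 0, 0, 0, 0, 1],
  [0, 0, 0, 0, 0, 0, 1],
])

```text
clock: 13.55
position: [0.6897, 0.0377, 0.2019]
ee_rot: [-0.001, 0.0, 1.0, -0.0]
contact_force: [-0.6, 0.3, -1.0]
width: 0.0001
gripper_force: 0.0
```

Run:
```python
from h import *
for n in('side','scene','wrist'):
    c=optics.get_calibration(n); im=optics.get_image(n)
    for x in finder.tip_of('mug_rim',n)[:2]: print(n,round(x['p'],2),np.round(x['at']),np.round(at_z(c,x['at'],.09),4))
    if n=='wrist': b=im; p0=c
    if n=='side': a=im
s=manip.get_state();print(s['position'],s['contact_force'])
for n,i,c in(('side',a,optics.get_calibration('side')),('wrist',b,p0)):
    i=i[:,:,::-1].copy()
    for g in np.linspace(0,2*np.pi,60): cv2.circle(i,tuple(int(v) for v in np.round(proj(c,(.690+.042*np.cos(g),.038+.042*np.sin(g),.09)))),0,(0,0,255),-1)
    if n=='side': A=cv2.resize(i[160:260,300:400],(420,420))
    else: B=i
cv2.imwrite('pics/chk5.png',cv2.resize(np.hstack([A,B]),(800,343)))
```

```text
side 0.87 [353. 206.] [0.6889 0.0371 0.09  ]
scene 0.94 [230. 235.] [0.6752 0.0344 0.09  ]
wrist 0.62 [278. 204.] [0.6897 0.0366 0.09  ]
[0.69036432 0.03771599 0.20289694] [ 0.22978719 -0.40115669  0.65918376]
```

View pics/chk5.png

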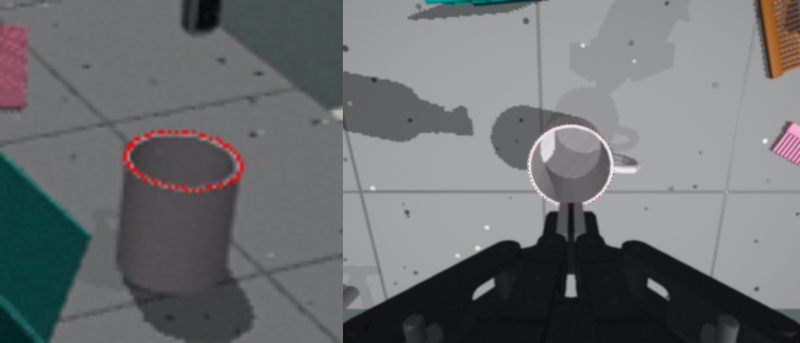

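The predicted rim circle at (0.690,0.038) lies on the mug's rim in both views, at (183,160) and (570,165). I'll lower to 3 cm above the mouth and hold 3 s, then rise.

>>> servo_tool([
  [0, 0, 2, 0, 0, 0, 1],
  [0, 0, 2, 0, 0, 0, 1],
  [0, 0, 1.5, 0, 0, 0, 1],
  [0, 0, 1.2, 0, 0, 0, 1],
  [0, 0, 0.7, 0, 0, 0, 1],
])

```text
clock: 14.35
position: [0.6904, 0.0379, 0.1274]
ee_rot: [-0.001, 0.0, 1.0, 0.0]
contact_force: [-0.7, -0.3, 0.1]
width: -0.0001
gripper_force: 0.0
```

>>> servo_tool([
  [0, 0, 0, 0, 0, 0, 1],
  [0, 0, 0, 0, 0, 0, 1],
  [0, 0, 0, 0, 0, 0, 1],
  [0, 0, 0, 0, 0, 0, 1],
  [0, 0, 0, 0, 0, 0, 1],
])

```text
clock: 14.85
position: [0.6913, 0.038, 0.1289]
ee_rot: [0.001, -0.0, 1.0, -0.0]
contact_force: [-0.2, -1.1, -0.4]
width: 0.0002
gripper_force: 0.0
```

>>> servo_tool([
  [0, 0, 0, 0, 0, 0, 1],
  [0, 0, 0, 0, 0, 0, 1],
  [0, 0, 0, 0, 0, 0, 1],
  [0, 0, 0, 0, 0, 0, 1],
  [0, 0, 0, 0, 0, 0, 1],
])

```text
clock: 15.35
position: [0.6911, 0.038, 0.1283]
ee_rot: [0.0, -0.0, 1.0, -0.0]
contact_force: [0.7, 0.2, -0.3]
width: 0.0007
gripper_force: 0.0
```

>>> servo_tool([
  [0, 0, 0, 0, 0, 0, 1],
  [0, 0, 0, 0, 0, 0, 1],
  [0, 0, 0, 0, 0, 0, 1],
  [0, 0, 0, 0, 0, 0, 1],
  [0, 0, 0, 0, 0, 0, 1],
])

```text
clock: 15.85
position: [0.6911, 0.038, 0.1283]
ee_rot: [0.0, 0.0, 1.0, -0.0]
contact_force: [-0.2, -0.5, 1.0]
width: 0.0001
gripper_force: 0.0
```

>>> servo_tool([
  [0, 0, 0, 0, 0, 0, 1],
  [0, 0, 0, 0, 0, 0, 1],
  [0, 0, 0, 0, 0, 0, 1],
  [0, 0, 0, 0, 0, 0, 1],
  [0, 0, 0, 0, 0, 0, 1],
])

```text
clock: 16.35
position: [0.691, 0.038, 0.1283]
ee_rot: [0.0, 0.0, 1.0, -0.0]
contact_force: [-0.1, -0.4, 0.3]
width: -0.0
gripper_force: 0.0
```

>>> servo_tool([
  [0, 0, 0, 0, 0, 0, 1],
  [0, 0, 0, 0, 0, 0, 1],
  [0, 0, 0, 0, 0, 0, 1],
  [0, 0, 0, 0, 0, 0, 1],
  [0, 0, 0, 0, 0, 0, 1],
])

```text
clock: 16.85
position: [0.691, 0.038, 0.1283]
ee_rot: [0.0, -0.0, 1.0, 0.0]
contact_force: [0.3, 1.2, -0.9]
width: -0.0001
gripper_force: 0.0
```

>>> servo_tool([
  [0, 0, 0, 0, 0, 0, 1],
  [0, 0, 0, 0, 0, 0, 1],
  [0, 0, 0, 0, 0, 0, 1],
  [0, 0, 0, 0, 0, 0, 1],
  [0, 0, 0, 0, 0, 0, 1],
])

```text
clock: 17.35
position: [0.6911, 0.038, 0.1284]
ee_rot: [0.0, 0.0, 1.0, 0.0]
contact_force: [-0.6, 0.0, -0.6]
width: 0.0
gripper_force: 0.0
```

>>> servo_tool([
  [0, 0, -2, 0, 0, 0, 1],
  [0, 0, -3, 0, 0, 0, 1],
  [0, 0, -2, 0, 0, 0, 1],
  [0, 0, 0, 0, 0, 0, 1],
  [0, 0, 0, 0, 0, 0, 1],
])

```text
clock: 17.85
position: [0.6909, 0.038, 0.1982]
ee_rot: [0.0, -0.0, 1.0, -0.0]
contact_force: [-0.5, 0.3, -0.2]
width: -0.0
gripper_force: 0.0
```

Run:
```python
from h import *
A=cv2.resize(optics.get_image('side')[180:300,230:390],(800,600)); cv2.imwrite('pics/end.png',A[:,:,::-1])
cs=optics.get_calibration('side'); x,y,t=.4832,-.0157,.0686
for a in (1.7,1.8,1.9):
  print(a,[np.round((proj(cs,(x+np.cos(t)*u-np.sin(t)*v,y+np.sin(t)*u+np.cos(t)*v,z))-[230,180])*5).tolist() for u,z in [(.042-.084*np.cos(a),.04+.084*np.sin(a)),(.042,.04)] for v in(.06,-.06)])
```

```text
1.7 [[323.0, 117.0], [453.0, 241.0], [296.0, 269.0], [420.0, 401.0]]
1.8 [[338.0, 116.0], [469.0, 240.0], [296.0, 269.0], [420.0, 401.0]]
1.9 [[353.0, 117.0], [485.0, 240.0], [296.0, 269.0], [420.0, 401.0]]
```

View pics/end.png

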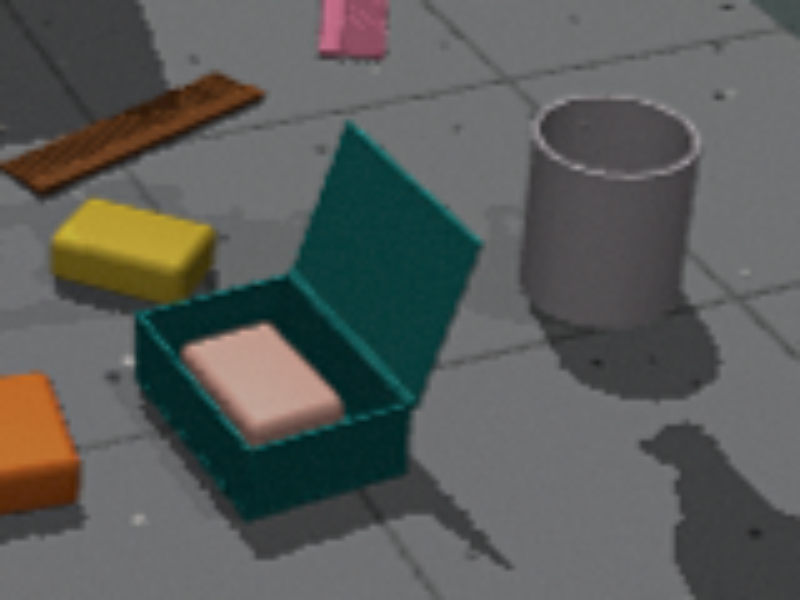

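The free-edge corners at (350,122) and (482,243) match the 1.9 rad prediction of (353,117) and (485,240). The mug and soap are where they were, so I'll hand the job in.

```bash
python3 -c "
from rig import manip
print(manip.sign_off())"
```

```text
the job is handed in; nothing more can be done
None
```

Job handed in at about 18 s: the flap is open to its stop, and the fingertips held still for about 3 s, 3 cm above the soap and then 3 cm above the mug's mouth. I saw no sign that anything else was touched or moved.

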